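# Ease the stuck lid off a casserole with a wedge

### The arm

A 7-joint arm with a two-finger parallel gripper is mounted at the origin on the work surface. World frame = base frame: x ahead of the robot, y to its left, z up, the work surface at z = 0. Lengths are in m, angles in rad, forces in N, time in s.
With the tool pointing down it reaches from about 0.4 to 0.925 m from the base axis. Payload 4.1 kg.
Tool frame: the origin (TCP) lies midway between the tips of the shut fingers; the grasp point (between the pads) lies 19 mm behind it; z points along the fingers, y is the line along which they close (so a half turn about z gives the same grasp; the last joint's range is limited). The gripper opens to 85 mm and grips with 20 to 120 N. Pads are 22 mm wide; open, the fingers measure 114 mm over their backs; the gripper's body (76 mm by 85 mm) begins 54 mm behind the grasp point. The pads swing forward as they close: fully open they stand 13 mm farther back than shut.
Start: joints at [-1.343, 0.398, 0.045, 1.537, -0.019, 1.207, -0.051], TCP at [0.209, 0.616, 0.231] pointing down, gripper open.
Joint ranges: [-2.82, 2.82], [-0.49, 2.23], [-1.37, 1.46], [0, 2.46], [-1.36, 4.5], [0.23, 2], [-2.94, 2.94]. Speed limits (rad/s): [2.57, 2.57, 3.14, 3.14, 3.14, 3.14, 3.14].

### API

Orientations are given as a 3x3 rotation matrix whose columns are the frame's x, y, z axes.
In Python, from cell import r gives the robot as it stands. The module is installed in compiled form; this text tells all that it offers.
- The arm moves only by the shell command python3 -m creep 'ROWS'. ROWS is JSON, a list that holds one entry, the list of rows, each a list of 7 numbers: the turn, a rotation vector about the tool's x, y, z in degrees, then the shift along the tool's x, y, z in mm, then the opening, from -1 (shut) to 1 (fully open). In form: [[[rx, ry, rz, dx, dy, dz, jaw], ...]]. A call has 1 to 5 rows; each row is the pose to reach, as a shift and turn from the pose commanded when the call began, along the tool's axes at that moment; what a row does not reach only later rows make up. A row lasts 1/8 s, in which the tool goes at most 62.5 mm and 10.7 degrees, less where a joint would pass 70% of its speed; a pose out of reach is approached as far as the arm can. A call with a gripper value outside its range is refused whole. The fingers move at their own pace and stop on an object; the grip force is fixed at half the most. Time passes only in rows, so rows that repeat a pose let the fingers close. It gives the time, the measured TCP pose, the force, the opening and the grip force at its end, in the units of the state.
- r.read_state(): the state, without advancing time (a new reading comes with each control period).
- r.camera(name): name is "scene" or "top"; returns a dict with "image" (480x640x3 uint8, red, green, blue), "vfov" (degrees; the focal length in pixels is half the picture's height over the tangent of half this angle, whatever the lens; pixels are square), "cx", "cy" (the principal point, pixels), "dist" ([k1, k2, p1, p2, k3] as OpenCV has them; the pictures are not rectified), "extrinsics" (4x4, takes a point from camera to world coordinates). Camera axes: x right, y down, z forward; pixel columns grow to the right and rows downward; lengths in m; the calibration is good to about 2 mm. A picture is of the moment at which its call begins. There is no depth.
- r.sign_off(): hands the job in; it is judged then, once.
The state is a dict: "clock": time; "q": joint angles; "qvel": joint speeds; "joint_torque": joint torques, N m; "ee_pos": TCP position; "orientation": TCP orientation; "wrist_force": force on the tool from outside, world axes, zero at the start; "torque": the same for the moment, N m; "grip_width": opening from 0.0 (shut) to 1.0 (fully open); "grip_force": force on a finger pad.
Only numpy, scipy, OpenCV 4.12 (cv2) and the standard library are available. Lean on these libraries where they do the work, as an engineer would, in place of code of your own. Each camera call takes 0.05 s, during which the arm holds its last target. There are 200 camera calls.

### The job

The lid of the white casserole is stuck in its dish. Take the double-ended wooden wedge from the chopping board and work it gently between the lid's tab and the dish's tab, first at one end and then at the other in turn, so that one end never stands more than 5 mm higher than the other, until the gap is about 10 mm at both ends and the lid is level again; touch the lid and dish only with the wedge, then lay the wedge back flat on the board leaving the pepper pot on the board and the small bowl in the glass tray where they stand.

Things in the scene. Friction and masses are not known exactly. Their poses are not given: they have to be found in the camera images.
- dish: White ceramic dish, 150 (x) by 140 (y) by 70 mm, fixed on a cork trivet of varying thickness (origin 6 to 18 mm above the table). Origin: centre of its underside, z up. At each end (+y left, -y right) a flat tab 70 mm wide, top 70 mm above the origin, runs from the wall (y 70 mm) out to y 115 mm. A 3 mm high step at y 68 mm stops what is slid in along the tab.
- lid: Grey plastic press-fit lid, 150 by 140 by 18 mm, no handle, with a tab 50 mm wide, 6 mm thick at each end over the dish's tab, outer edge at dish y +-100 mm. Starts 0 to 1 mm up at each end. Each end rises alone (the other end is the hinge) by at most 14 mm, resists lifting with some 5 to 7 N by friction, and stays where left. Origin: outer lower edge of the left tab; axes as the dish when level.
- lid_left (a point): Middle of the outer lower edge of the lid's left tab (dish +y end).
- lid_right (a point): Middle of the outer lower edge of the lid's right tab (dish -y end).
- dish_left (a point): Point on the top of the dish's left tab straight below lid_left; their height difference is the gap, 3 mm when fully shut. Axes as the dish. The dish's tab lies open as a ledge for 15 mm outward of here.
- dish_right (a point): The same at the right tab, straight below lid_right.
- wedge: Loose double-ended wooden wedge, 60 g, 112 mm long (y), 24 wide (x), flat underside. Grip block in the middle 40 long, 24 wide, 38 tall. A waxed blade runs out each way, 14 mm thick to 26 mm from the centre, then its top falls straight to 2 mm at the tip, 56 mm from the centre (slope 0.4). Both ends alike: no need to turn it round. Origin: centre of the underside. Starts flat on the board.
- board: Wooden chopping board, fixed, 180 (x) by 220 (y) by 18 mm, to the left or right of the dish. Origin at the centre of its underside. A small pepper pot (45 mm tall) stands on it near its corner at x -66, y -88 mm.
- pepper_pot: Bystander: small glass pot, 32 mm across, 45 mm tall, on the board; origin at the centre of its underside.
- glass_tray: Bystander: open glass baking tray 190 by 230 by 45 mm, fixed, across the dish from the board; origin at the centre of its underside.
- ramekin: Bystander: small white bowl, 64 mm across, 35 mm tall, standing in the glass tray; origin at the centre of its underside.

How it is judged:
By the outcome, as a careful person would: the job done as asked, in the order asked, and still so for the second after the job is handed in, with the robot touching nothing.
It also fails if it takes over 72 s, if anything falls off the work surface, if the arm or the gripper's body presses on something with over 40 N, if the wrist force passes 120 N, or if a joint passes its speed limit or range.

## Working session

There is one attempt and no reset: what is moved stays moved. The work goes in short steps, Python scripts to look and compute and a shell command to move; the robot and the scene stay as the last step left them, time stands still between calls to the robot, and variables do not carry over. Pictures are saved under pics/ and viewed, at most 10 in all, crops included, and the job is handed in when it is done.

```bash
mkdir -p pics
cat > h.py <<'E'
import numpy as np, cv2
from cell import r
def cam(n):
    c=r.camera(n); f=240/np.tan(np.radians(c["vfov"])/2)
    c["K"]=np.array([[f,0,c["cx"]],[0,f,c["cy"]],[0,0,1]]); c["d"]=np.array(c["dist"],float); c["E"]=np.array(c["extrinsics"]); return c
def ray(c,uv):
    p=cv2.undistortPoints(np.array(uv,float).reshape(-1,1,2),c["K"],c["d"]).reshape(-1,2)
    d=np.c_[p,np.ones(len(p))]@c["E"][:3,:3].T
    return c["E"][:3,3],d
def onz(c,uv,z):
    o,d=ray(c,uv); return o+d*((z-o[2])/d[:,2])[:,None]
def tri(c1,u1,c2,u2):
    o1,d1=ray(c1,u1);o2,d2=ray(c2,u2);out=[]
    for a,b in zip(d1,d2):
        t=np.linalg.lstsq(np.c_[a,-b],o2-o1,rcond=None)[0]; p,q=o1+t[0]*a,o2+t[1]*b
        out.append(np.r_[(p+q)/2,np.linalg.norm(p-q)])
    return np.array(out)
def proj(c,P):
    W=np.linalg.inv(c["E"]); return cv2.projectPoints(np.array(P,float).reshape(-1,3),cv2.Rodrigues(W[:3,:3])[0],W[:3,3],c["K"],c["d"])[0].reshape(-1,2)
def save(c,n): cv2.imwrite("pics/"+n,c["image"][:,:,::-1])
E
python3 - <<'E'
from h import *
np.set_printoptions(precision=3,suppress=True)
for n in("scene","top"):
    c=cam(n); save(c,n+"0.png"); print(n,c["E"],c["vfov"],c["d"])
s=r.read_state(); print(s)
E
```

```text
scene [[ 0.772  0.506 -0.383  0.909]
 [ 0.635 -0.614  0.468 -0.49 ]
 [ 0.002 -0.605 -0.796  0.877]
 [ 0.     0.     0.     1.   ]] 52.734364538082275 [0.014 0.    0.    0.    0.   ]
top [[-0.105 -0.97   0.219  0.279]
 [-0.994  0.103 -0.022 -0.007]
 [-0.001 -0.22  -0.975  1.222]
 [ 0.     0.     0.     1.   ]] 45.90656428706514 [0.023 0.    0.    0.    0.   ]
{'clock': 0.1, 'q': array([-1.343,  0.399,  0.045,  1.538, -0.019,  1.207, -0.051]), 'qvel': array([ 0.001, -0.002,  0.001, -0.002,  0.001,  0.   , -0.   ]), 'joint_torque': array([  0.004, -47.626,   1.37 , -25.495,   0.012,   0.005,   0.   ]), 'ee_pos': array([0.208, 0.615, 0.23 ]), 'orientation': array([[-0.947,  0.321, -0.   ],
       [ 0.321,  0.947, -0.002],
       [-0.   , -0.002, -1.   ]]), 'wrist_force': array([ 0.186, -0.533,  0.709]), 'torque': array([ 0.018, -0.043,  0.021]), 'grip_force': 0.0, 'grip_width': 0.9962126658084506}
```

View pics/scene0.png

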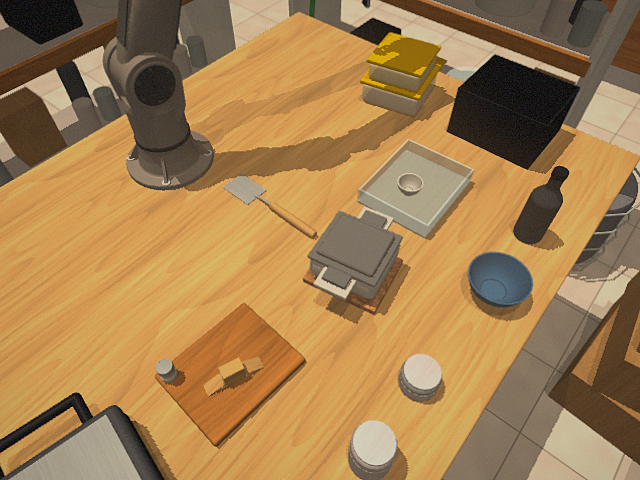

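View pics/top0.png

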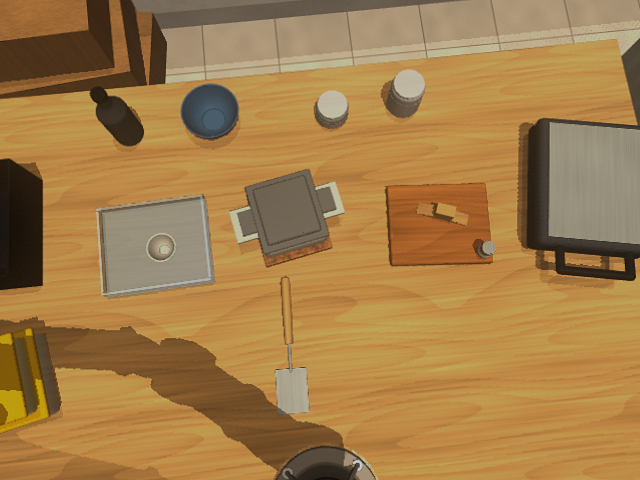

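The top and scene views both show the dish (top ≈(288,212), scene ≈(355,255)), the board to its right with the wedge (top (443,213), scene (233,374)), the pot on the board, and the tray with the bowl on the left. I'll zoom in next.

Run:
```python
from h import *
a=cv2.imread("pics/top0.png");b=cv2.imread("pics/scene0.png")
def cr(i,x,y,w):
    h=w*3//4; return cv2.resize(i[y:y+h,x:x+w],(400,300),interpolation=cv2.INTER_CUBIC)
cv2.imwrite("pics/m1.png",np.vstack([np.hstack([cr(a,228,165,120),cr(b,285,205,140)]),np.hstack([cr(a,403,190,80),cr(b,190,340,80)])]))
```

```text
(no output)
```

View pics/m1.png

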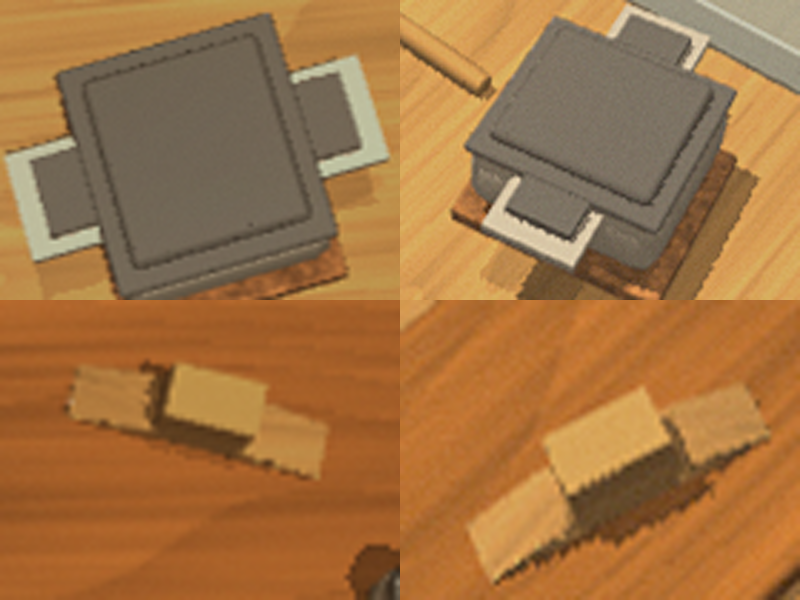

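The mosaic shows the dish tabs' outer corners in the top row and the wedge's block-top corners in the bottom row, sharp enough to triangulate.

```bash
cat > m1.py <<'E'
from h import *
np.set_printoptions(precision=4,suppress=True)
ct,cs=cam("top"),cam("scene")
A=lambda p,s,o:np.array(p,float)*s+np.array(o)-0.5+s/2
dt=A([(357,56),(388,158),(5,153),(38,262)],.3,(228,165)); ds=A([(174,270),(83,227),(310,36),(218,3)],.35,(285,205))
T=tri(ct,dt,cs,ds); print("tabs R+x,R-x,L+x,L-x\n",T); c=T[:,:3].mean(0); v=T[2:,:3].mean(0)-T[:2,:3].mean(0)
print("centre",c,"len",np.linalg.norm(v),"yaw",np.degrees(np.arctan2(-v[0],v[1])), "xdir yaw",[np.degrees(np.arctan2(d[1],d[0])) for d in (T[0]-T[1],T[2]-T[3])])
wt=A([(180,63),(167,114),(269,84),(255,138)],.2,(403,190)); ws=A([(273,147),(245,88),(166,194),(145,140)],.2,(190,340))
W=tri(ct,wt,cs,ws); print("block +y+x,+y-x,-y+x,-y-x\n",W); print(onz(ct,wt,.056),'\n',onz(cs,ws,.056))
for P in (W[:,:3],onz(ct,wt,.056),onz(cs,ws,.056)):
    v=P[:2].mean(0)-P[2:].mean(0); print(P.mean(0),np.linalg.norm(v),np.degrees(np.arctan2(-v[0],v[1])))
E
python3 m1.py
```

```text
tabs R+x,R-x,L+x,L-x
 [[ 0.6423 -0.0877  0.0801  0.0014]
 [ 0.5737 -0.0998  0.0799  0.0005]
 [ 0.5996  0.1366  0.0871  0.0007]
 [ 0.5274  0.1203  0.0876  0.0036]]
centre [0.5858 0.0174 0.0837] len 0.2267230783045223 yaw 11.328125461624632 xdir yaw [np.float64(9.973916369846721), np.float64(12.657259326421219)]
block +y+x,+y-x,-y+x,-y-x
 [[ 0.5814 -0.3047  0.053   0.0021]
 [ 0.5588 -0.2954  0.0556  0.0014]
 [ 0.5667 -0.3409  0.0564  0.0002]
 [ 0.5448 -0.3316  0.0537  0.0008]]
[[ 0.58   -0.3048  0.056 ]
 [ 0.5584 -0.2959  0.056 ]
 [ 0.5668 -0.341   0.056 ]
 [ 0.544  -0.3313  0.056 ]] 
 [[ 0.5832 -0.3046  0.056 ]
 [ 0.5594 -0.295   0.056 ]
 [ 0.5665 -0.3409  0.056 ]
 [ 0.546  -0.3317  0.056 ]]
[ 0.5629 -0.3182  0.0547] 0.03892845409509218 -21.699485565100176
[ 0.5623 -0.3182  0.056 ] 0.03832202038968099 -21.035138320259414
[ 0.5638 -0.3181  0.056 ] 0.03950359277571069 -22.4424252418528
```

```bash
cat > g.py <<'E'
import sys
from h import *
from scipy.spatial.transform import Rotation as Ro
np.set_printoptions(precision=2,suppress=True)
x,y,z,w=map(float,sys.argv[1:5]); w=np.radians(w)  # TCP target (m), heading of tool y (deg), tool down
s=r.read_state(); R=np.array(s["orientation"]); p=np.array(s["ee_pos"])
ty=np.array([np.cos(w),np.sin(w),0]); tz=np.array([0,0,-1]); G=np.c_[np.cross(ty,tz),ty,tz]
print("turn",np.degrees(Ro.from_matrix(R.T@G).as_rotvec()),"shift",R.T@(np.array([x,y,z])-p)*1e3,"at",p*1e3,s["clock"])
E
python3 g.py 0.52 0.15 0.25 20; python3 g.py 0.563 -0.318 0.18 -21.7
```

```text
turn [-0.06  0.04 51.28] shift [-444.31 -340.69  -18.88] at [208.54 615.25 230.67] 0.2
turn [-0.05  0.06 92.98] shift [-635.24 -770.04   51.64] at [208.54 615.25 230.67] 0.2
```

```bash
python3 -m creep '[[[0,0,51,-444,-341,-19,1],[0,0,51,-444,-341,-19,1],[0,0,51,-444,-341,-19,1],[0,0,51,-444,-341,-19,1],[0,0,51,-444,-341,-19,1]]]'; python3 g.py 0.563 -0.318 0.16 -21.7; python3 -c "
from h import *
print(r.read_state()['q'])"
```

```text
clock: 0.82
ee_pos: [0.383, 0.3541, 0.242]
orientation: [[-0.342, 0.94, 0.0], [0.94, 0.342, 0.0], [0.0, 0.0, -1.0]]
wrist_force: [1.4, 1.0, 0.9]
grip_width: 1.001
grip_force: 0.0
turn [ 0.01 -0.03 41.7 ] shift [-693.12  -60.85   81.75] at [383.05 354.08 242.04] 0.825
[-1.11368281  0.1647617   0.3232071   1.83375862 -0.05725151  1.15154737
 -0.42211422]
```

```bash
python3 -m creep '[[[0,0,41.7,-693,-61,82,1],[0,0,41.7,-693,-61,82,1],[0,0,41.7,-693,-61,82,1],[0,0,41.7,-693,-61,82,1],[0,0,41.7,-693,-61,82,1]]]'; python3 g.py 0.563 -0.318 0.12 -21.7
```

```text
clock: 1.45
ee_pos: [0.4641, 0.0548, 0.2054]
orientation: [[0.366, 0.931, 0.001], [0.931, -0.366, 0.001], [0.001, 0.001, -1.0]]
wrist_force: [0.4, 0.8, 1.3]
grip_width: 1.001
grip_force: 0.0
turn [ 0.03 -0.07  0.26] shift [-310.89  228.34   85.09] at [464.05  54.77 205.35] 1.45
```

```bash
python3 -m creep '[[[0,0,0.3,-311,228,85,1],[0,0,0.3,-311,228,85,1],[0,0,0.3,-311,228,85,1],[0,0,0.3,-311,228,85,1],[0,0,0.3,-311,228,85,1]]]'; python3 -m creep '[[[0,0,0,-62,46,17,1],[0,0,0,-62,46,17,1],[0,0,0,-62,46,17,1]]]';python3 g.py 0.563 -0.318 0.028 -21.7
```

```text
clock: 2.08
ee_pos: [0.5425, -0.2399, 0.1374]
orientation: [[0.369, 0.929, 0.0], [0.929, -0.369, 0.001], [0.001, -0.0, -1.0]]
wrist_force: [1.4, 0.8, 0.8]
grip_width: 0.999
grip_force: 0.0
clock: 2.45
ee_pos: [0.5611, -0.3137, 0.1204]
orientation: [[0.372, 0.928, -0.001], [0.928, -0.372, 0.0], [-0.0, -0.001, -1.0]]
wrist_force: [0.6, 0.4, -0.2]
grip_width: 1.001
grip_force: 0.0
turn [-0.07  0.   -0.12] shift [-3.29  3.48 92.43] at [ 561.11 -313.69  120.43] 2.45
```

```bash
python3 -m creep '[[[0,0,0,-3,3,50,1],[0,0,0,-3,3,75,1],[0,0,0,-3,3,96,1],[0,0,0,-3,3,96,1],[0,0,0,-3,3,96,1]]]'; python3 -m creep '[[[0,0,0,0,0,0,-1],[0,0,0,0,0,0,-1],[0,0,0,0,0,0,-1],[0,0,0,0,0,0,-1],[0,0,0,0,0,0,-1]]]';python3 g.py 0.563 -0.318 0.024 -21.7
```

```text
clock: 3.08
ee_pos: [0.5644, -0.3169, 0.0263]
orientation: [[0.369, 0.929, 0.002], [0.929, -0.369, -0.001], [0.0, 0.002, -1.0]]
wrist_force: [1.2, 0.1, 0.1]
grip_width: 1.002
grip_force: 0.0
clock: 3.7
ee_pos: [0.5638, -0.3173, 0.0255]
orientation: [[0.37, 0.929, 0.001], [0.929, -0.37, -0.0], [0.0, 0.001, -1.0]]
wrist_force: [1.0, -0.0, 2.3]
grip_width: 0.267
grip_force: 59.5
turn [ 0.06 -0.   -0.02] shift [-0.95 -0.45  1.46] at [ 563.77 -317.28   25.46] 3.7
```

```bash
python3 g.py 0.618 -0.1434 0.125 11.3
```

```text
turn [  0.06   0.02 -33.02] shift [181.6  -13.88 -99.55] at [ 563.77 -317.28   25.46] 3.7
```

```bash
python3 -m creep '[[[0,0,0,0,0,-50,-1],[0,0,-10,20,0,-99,-1],[0,0,-20,70,-5,-99,-1],[0,0,-33,120,-10,-99,-1],[0,0,-33,181,-14,-99,-1]]]';  python3 -m creep '[[[0,0,0,0,0,0,-1],[0,0,0,0,0,0,-1]]]'; python3 g.py 0.618 -0.1434 0.110 11.3
python3 - <<'E'
from h import *
a,b=cam("top"),cam("scene"); save(a,"t1.png"); save(b,"s1.png")
a=a["image"][:,:,::-1];b=b["image"][:,:,::-1]
def cr(i,x,y,w):
    h=w*3//4; return cv2.resize(i[y:y+h,x:x+w],(400,300),interpolation=cv2.INTER_CUBIC)
x,y=310,165
cv2.imwrite("pics/m2.png",np.vstack([np.hstack([cr(a,290,160,100),cr(b,245,230,120)]),np.hstack([cr(a,228,190,60),cr(b,350,200,60)])]))
E
```

```text
clock: 4.32
ee_pos: [0.6169, -0.1433, 0.1241]
orientation: [[-0.195, 0.981, -0.0], [0.981, 0.195, -0.0], [-0.0, -0.0, -1.0]]
wrist_force: [1.2, 0.2, -1.7]
grip_width: 0.273
grip_force: 59.0
clock: 4.58
ee_pos: [0.6169, -0.1437, 0.1236]
orientation: [[-0.196, 0.981, -0.001], [0.981, 0.196, -0.0], [-0.0, -0.001, -1.0]]
wrist_force: [0.4, 0.0, -1.2]
grip_width: 0.268
grip_force: 59.1
turn [-0.07  0.01  0.02] shift [ 0.03  1.18 13.59] at [ 616.86 -143.66  123.59] 4.575
```

View pics/m2.png

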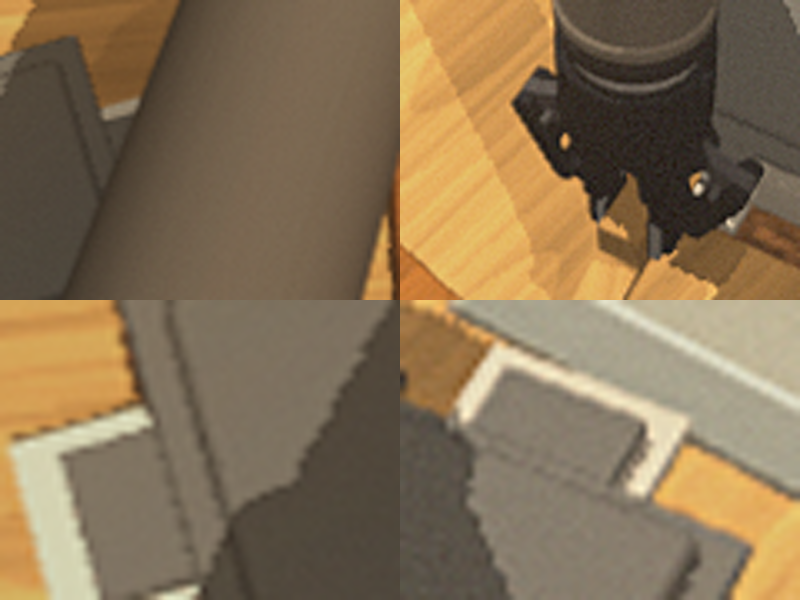

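```bash
python3 -m creep '[[[0,0,0,0,1,12,-1],[0,0,0,0,1,24,-1],[0,0,0,0,1,24,-1],[0,0,0,0,1,24,-1]]]';  python3 -m creep '[[[0,0,0,0,0,1,-1],[0,0,0,0,0,2,-1],[0,0,0,0,0,3,-1],[0,0,0,0,0,3,-1]]]'
```

```text
clock: 5.18
ee_pos: [0.6183, -0.1437, 0.0998]
orientation: [[-0.195, 0.981, -0.0], [0.981, 0.195, -0.0], [0.0, -0.0, -1.0]]
wrist_force: [-0.1, 0.2, -0.2]
grip_width: 0.272
grip_force: 59.1
clock: 5.68
ee_pos: [0.6183, -0.1434, 0.097]
orientation: [[-0.196, 0.981, -0.0], [0.981, 0.196, 0.0], [0.0, -0.0, -1.0]]
wrist_force: [-0.5, -0.3, -0.6]
grip_width: 0.268
grip_force: 59.1
```

```bash
python3 -m creep '[[[0,0,0,0,0,1,-1],[0,0,0,0,0,1.5,-1],[0,0,0,0,0,2,-1],[0,0,0,0,0,2,-1]]]';  python3 -m creep '[[[0,0,0,0,0,0.5,-1],[0,0,0,0,0,1,-1],[0,0,0,0,0,1.5,-1],[0,0,0,0,0,1.5,-1]]]'
```

```text
clock: 6.18
ee_pos: [0.6183, -0.1434, 0.095]
orientation: [[-0.196, 0.981, -0.0], [0.981, 0.196, 0.0], [0.0, -0.0, -1.0]]
wrist_force: [-0.3, 0.3, -0.4]
grip_width: 0.275
grip_force: 59.1
clock: 6.68
ee_pos: [0.6183, -0.1434, 0.0935]
orientation: [[-0.196, 0.981, -0.0], [0.981, 0.196, 0.0], [0.0, -0.0, -1.0]]
wrist_force: [0.3, 0.7, -1.5]
grip_width: 0.27
grip_force: 59.1
```

```bash
for i in 1; do python3 -m creep '[[[0,0,0,0,0,0.5,-1],[0,0,0,0,0,1,-1],[0,0,0,0,0,1.5,-1],[0,0,0,0,0,1.5,-1]]]' | grep -E 'pos|force';  python3 -m creep '[[[0,0,0,0,0,0.5,-1],[0,0,0,0,0,1,-1],[0,0,0,0,0,1,-1]]]'| grep -E 'pos|force'; done
```

```text
ee_pos: [0.6183, -0.1434, 0.092]
wrist_force: [1.6, 1.1, -1.1]
grip_force: 59.1
ee_pos: [0.6184, -0.1435, 0.0915]
wrist_force: [-0.3, -0.0, 3.0]
grip_force: 59.5
```

```bash
python3 -m creep '[[[0,0,0,0,0,-0.6,-1],[0,0,0,5,0,-0.6,-1],[0,0,0,9,0,-0.6,-1],[0,0,0,9,0,-0.6,-1]]]' | grep -E 'pos|force'; for i in 1 2 3; do  python3 -m creep '[[[0,0,0,1,0,0,-1],[0,0,0,2,0,0,-1],[0,0,0,2,0,0,-1]]]'| grep -E 'pos|wr'; done; python3 -c "
from h import *
print(r.read_state()['torque'])"
```

```text
ee_pos: [0.6167, -0.1336, 0.0916]
wrist_force: [0.5, 0.5, 0.9]
grip_force: 59.3
ee_pos: [0.6162, -0.1328, 0.0916]
wrist_force: [0.4, -0.4, 1.2]
ee_pos: [0.6158, -0.1306, 0.0917]
wrist_force: [1.1, -0.8, 1.1]
ee_pos: [0.6154, -0.1286, 0.0916]
wrist_force: [-1.0, 0.1, 1.3]
[-0.06215735  0.0230192   0.04487735]
```

```bash
for i in 1 2 3; do  python3 -m creep '[[[0,0,0,0.5,0,0,-1],[0,0,0,1,0,0,-1],[0,0,0,1,0,0,-1]]]'| grep -E 'pos|wr'; done; python3 -c "
from h import *
print(r.read_state()['torque'])"
```

```text
ee_pos: [0.6153, -0.1282, 0.0917]
wrist_force: [0.8, -2.0, 1.6]
ee_pos: [0.6151, -0.1278, 0.0918]
wrist_force: [0.3, -4.6, 0.5]
ee_pos: [0.6151, -0.1275, 0.0919]
wrist_force: [1.6, -5.8, -0.1]
[-1.30883657 -0.30498507  0.02943891]
```

```bash
for i in 1 2 3; do  python3 -m creep '[[[0,0,0,0.7,0,0,-1],[0,0,0,1.4,0,0,-1],[0,0,0,2,0,0,-1],[0,0,0,2,0,0,-1]]]'| grep -E 'pos|wr'; done; python3 -c "
from h import *
print(r.read_state()['torque'],r.read_state()['orientation'])"
```

```text
ee_pos: [0.6149, -0.1273, 0.0921]
wrist_force: [2.5, -7.7, 0.3]
ee_pos: [0.6145, -0.1264, 0.0921]
wrist_force: [2.5, -9.4, -1.6]
ee_pos: [0.614, -0.1244, 0.0921]
wrist_force: [2.7, -9.0, 0.1]
[-2.13675025 -0.46802987  0.03217735] [[-0.19351002  0.98109567  0.00227191]
 [ 0.98107834  0.19352033 -0.00593091]
 [-0.00625845  0.00108124 -0.99997983]]
```

```bash
for i in 1 2; do  python3 -m creep '[[[0,0,0,0.7,0,0,-1],[0,0,0,1.4,0,0,-1],[0,0,0,2,0,0,-1],[0,0,0,2,0,0,-1]]]'| grep -E 'pos|wr'; done
python3 - <<'E'
from h import *
b=cam("scene"); save(b,"s2.png"); b=b["image"][:,:,::-1]
cv2.imwrite("pics/m3.png",cv2.resize(b[200:320,270:430],(800,600),interpolation=cv2.INTER_CUBIC))
E
```

```text
ee_pos: [0.6135, -0.1224, 0.0921]
wrist_force: [1.2, -9.0, -0.8]
ee_pos: [0.6131, -0.1204, 0.0921]
wrist_force: [1.8, -9.9, -1.7]
```

View pics/m3.png

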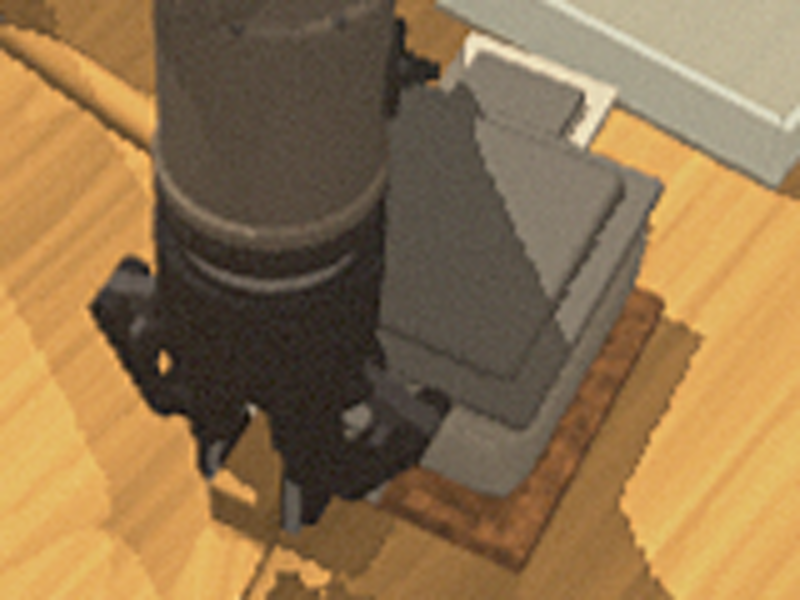

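The right end of the lid now visibly stands up. I'll back the wedge out and carry it over to the left end.

```bash
python3 -m creep '[[[0,0,0,-12,0,-0.3,-1],[0,0,0,-28,0,-0.3,-1],[0,0,0,-32,0,-20,-1],[0,0,0,-32,0,-75,-1],[0,0,0,-32,0,-75,-1]]]'| grep -E 'pos|wr'; python3 g.py 0.553 0.1812 0.166 11.3
```

```text
ee_pos: [0.6226, -0.1488, 0.1726]
wrist_force: [0.6, -0.5, -0.6]
turn [ 0.56  0.18 -0.04] shift [337.26  -3.88   5.51] at [ 622.56 -148.81  172.63] 13.475
```

```bash
python3 -m creep '[[[0,0,0,60,-1,5,-1],[0,0,0,120,-2,5,-1],[0,0,0,180,-3,5,-1],[0,0,0,240,-4,5,-1],[0,0,0,300,-4,5,-1]]]'| grep -E 'pos|wr'; python3 -m creep '[[[0,0,0,37,0,20,-1],[0,0,0,37,0,50,-1],[0,0,0,37,0,50,-1],[0,0,0,37,0,50,-1]]]'| grep -E 'pos|wr'; python3 g.py 0.553 0.1812 0.100 11.3
python3 - <<'E'
from h import *
a,b=cam("top"),cam("scene"); save(a,"t3.png"); save(b,"s3.png")
a=a["image"][:,:,::-1];b=b["image"][:,:,::-1]
def cr(i,x,y,w):
    h=w*3//4; return cv2.resize(i[y:y+h,x:x+w],(400,300),interpolation=cv2.INTER_CUBIC)
cv2.imwrite("pics/m4.png",np.vstack([np.hstack([cr(a,228,165,120),cr(b,285,205,140)]),np.hstack([cr(a,308,175,40),cr(b,310,255,60)])]))
E
```

```text
ee_pos: [0.5555, 0.1481, 0.1619]
wrist_force: [0.7, 1.0, -0.7]
ee_pos: [0.5499, 0.1816, 0.1126]
wrist_force: [-0.3, 0.0, -0.4]
turn [ 0.06  0.   -0.11] shift [-0.95  2.91 12.61] at [549.95 181.57 112.61] 14.6
```

View pics/m4.png

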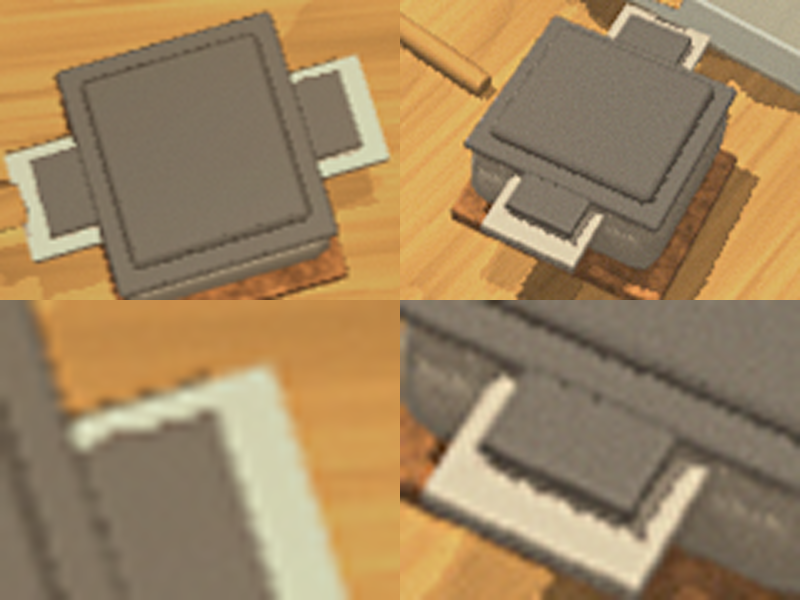

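```bash
python3 - <<'E'
from h import *
np.set_printoptions(precision=4,suppress=True)
ct,cs=cam("top"),cam("scene")
A=lambda p,s,o:np.array(p,float)*s+np.array(o)-0.5+s/2
t=np.r_[A([(216,112)],.1,(308,175)),A([(361,149)],.3,(228,165))]; s=A([(236,212),(80,147)],.15,(310,255))
T=tri(ct,t,cs,s); print(T)
y=np.array([-.1965,.9805]); print("dish y",(T[:,:2]-[.5858,.0174])@y)
# tab outer corners right again
t=A([(357,56),(388,158)],.3,(228,165)); s=A([(232,295),(25,190)],.15,(310,255)); T=tri(ct,t,cs,s); print(T,(T[:,:2]-[.5858,.0174])@y)
E
python3 g.py 0.553 0.1812 0.100 11.3
```

```text
[[ 0.6293 -0.0739  0.0957  0.0016]
 [ 0.5787 -0.0825  0.0909  0.0016]]
dish y [-0.0981 -0.0966]
[[ 0.6411 -0.0884  0.0814  0.0007]
 [ 0.5729 -0.0997  0.0828  0.0002]] [-0.1146 -0.1122]
turn [ 0.12 -0.04 -0.09] shift [-1.3   2.56 12.88] at [550.21 181.97 112.88] 14.8
```

```bash
python3 -m creep '[[[0,0,0,0,2.6,8,-1],[0,0,0,0,2.6,16,-1],[0,0,0,0,2.6,19,-1],[0,0,0,0,2.6,19,-1]]]'| grep -E 'pos|wr'; for i in 1 2; do python3 -m creep '[[[0,0,0,0,0,0.4,-1],[0,0,0,0,0,0.8,-1],[0,0,0,0,0,0.8,-1]]]'| grep -E 'pos|wr'; done
```

```text
ee_pos: [0.5516, 0.1828, 0.0922]
wrist_force: [0.2, 0.9, -0.1]
ee_pos: [0.5519, 0.1829, 0.092]
wrist_force: [-0.3, -0.4, -0.4]
ee_pos: [0.5519, 0.183, 0.0915]
wrist_force: [-0.5, -0.6, 3.4]
```

```bash
python3 -m creep '[[[0,0,0,0,0,-0.5,-1],[0,0,0,-5,0,-0.5,-1],[0,0,0,-10,0,-0.5,-1],[0,0,0,-10,0,-0.5,-1]]]'| grep -E 'pos|wr'; for i in 1 2 3 4 5; do python3 -m creep '[[[0,0,0,-0.5,0,0,-1],[0,0,0,-1,0,0,-1],[0,0,0,-1,0,0,-1]]]'| grep -E 'pos|wr'; done
```

```text
ee_pos: [0.5541, 0.1717, 0.0915]
wrist_force: [0.7, -0.7, 1.3]
ee_pos: [0.554, 0.1719, 0.0916]
wrist_force: [-0.1, -1.5, 1.2]
ee_pos: [0.554, 0.1718, 0.0916]
wrist_force: [-0.1, 1.0, 1.6]
ee_pos: [0.5545, 0.1701, 0.0916]
wrist_force: [-0.8, 1.6, 1.1]
ee_pos: [0.5546, 0.169, 0.0916]
wrist_force: [0.0, 1.6, 2.2]
ee_pos: [0.5547, 0.1687, 0.0916]
wrist_force: [-1.2, 2.5, 2.0]
```

```bash
for i in 1 2 3 4 5 6; do python3 -m creep '[[[0,0,0,-0.7,0,0,-1],[0,0,0,-1.4,0,0,-1],[0,0,0,-2,0,0,-1],[0,0,0,-2,0,0,-1]]]'| grep -E 'pos|wr'; done
```

```text
ee_pos: [0.5548, 0.1681, 0.0917]
wrist_force: [-1.5, 4.8, 3.5]
ee_pos: [0.5549, 0.1679, 0.0918]
wrist_force: [-1.9, 9.1, 3.3]
ee_pos: [0.555, 0.1677, 0.0919]
wrist_force: [-2.9, 10.9, 4.8]
ee_pos: [0.5554, 0.1668, 0.092]
wrist_force: [-3.0, 12.3, 4.5]
ee_pos: [0.556, 0.1644, 0.092]
wrist_force: [-1.9, 11.1, 4.1]
ee_pos: [0.5565, 0.1624, 0.092]
wrist_force: [-2.8, 12.0, 3.2]
```

```bash
for i in 1 2 3 4; do python3 -m creep '[[[0,0,0,-0.7,0,0,-1],[0,0,0,-1.4,0,0,-1],[0,0,0,-2,0,0,-1],[0,0,0,-2,0,0,-1]]]'| grep -E 'pos|wr'; done;  python3 -m creep '[[[0,0,0,12,0,-0.3,-1],[0,0,0,36,0,-0.3,-1],[0,0,0,40,0,-20,-1],[0,0,0,40,0,-75,-1],[0,0,0,40,0,-75,-1]]]'| grep -E 'clock|pos|wr'; python3 g.py 0.618 -0.1464 0.166 11.3
```

```text
ee_pos: [0.5569, 0.1603, 0.0919]
wrist_force: [-2.2, 11.6, 3.8]
ee_pos: [0.5573, 0.1583, 0.0919]
wrist_force: [-2.0, 11.8, 4.2]
ee_pos: [0.5577, 0.1563, 0.0919]
wrist_force: [-1.3, 12.7, 3.3]
ee_pos: [0.5581, 0.1543, 0.0919]
wrist_force: [-2.1, 11.3, 3.7]
clock: 24.05
ee_pos: [0.5539, 0.1868, 0.1702]
wrist_force: [-0.3, -0.4, -1.6]
turn [ 0.44  0.02 -0.1 ] shift [-339.27   -1.88    4.31] at [553.91 186.77 170.21] 24.05
```

```bash
python3 - <<'E'
from h import *
a,b=cam("top"),cam("scene"); save(a,"t4.png"); save(b,"s4.png")
a=a["image"][:,:,::-1];b=b["image"][:,:,::-1]
def cr(i,x,y,w):
    h=w*3//4; return cv2.resize(i[y:y+h,x:x+w],(400,300),interpolation=cv2.INTER_CUBIC)
cv2.imwrite("pics/m5.png",np.vstack([np.hstack([cr(a,228,200,40),cr(b,350,195,60)]),np.hstack([cr(a,308,175,40),cr(b,310,255,60)])]))
E
python3 -m creep '[[[0,0,0,-60,0,4,-1],[0,0,0,-120,0,4,-1],[0,0,0,-180,0,4,-1],[0,0,0,-240,0,4,-1],[0,0,0,-300,-1,4,-1]]]'| grep -E 'pos|wr'; python3 -m creep '[[[0,0,0,-40,0,20,-1],[0,0,0,-40,0,50,-1],[0,0,0,-40,0,50,-1],[0,0,0,-40,0,50,-1]]]'| grep -E 'pos|wr'; python3 g.py 0.618 -0.1464 0.094 11.3
```

```text
ee_pos: [0.6071, -0.1088, 0.1603]
wrist_force: [1.0, 0.7, -1.2]
ee_pos: [0.6161, -0.1453, 0.1122]
wrist_force: [-0.6, -0.0, 0.4]
turn [-0.06 -0.02  0.03] shift [-1.42  1.66 18.21] at [ 616.12 -145.34  112.22] 25.275
```

View pics/m5.png

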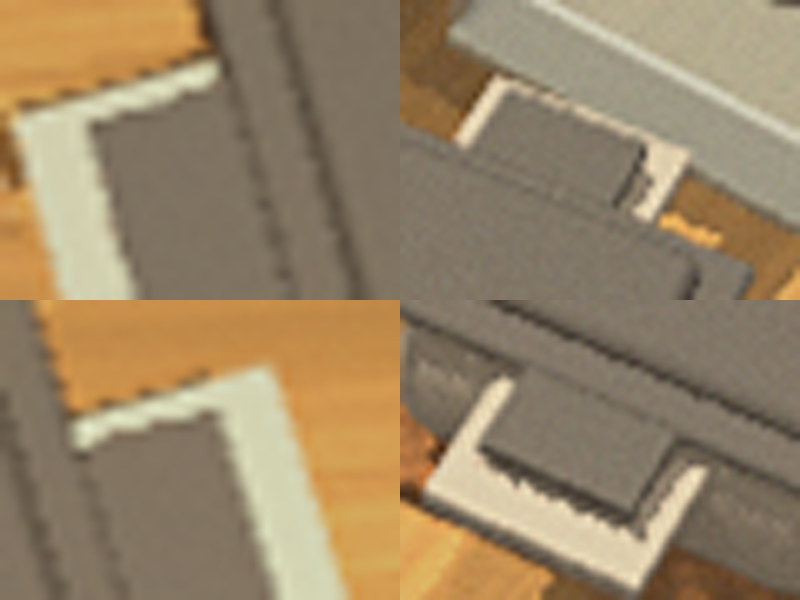

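```bash
python3 - <<'E'
from h import *
np.set_printoptions(precision=4,suppress=True)
ct,cs=cam("top"),cam("scene")
A=lambda p,s,o:np.array(p,float)*s+np.array(o)-0.5+s/2
t=A([(92,125),(12,118)],.1,(228,200)); s=A([(242,144),(290,150)],.15,(350,195))
T=tri(ct,t,cs,s); print(T); print((T[:,:2]-[.5858,.0174])@np.array([-.1965,.9805]))
E
python3 -m creep '[[[0,0,0,2,1.7,8,-1],[0,0,0,2,1.7,16,-1],[0,0,0,2,1.7,19,-1],[0,0,0,2,1.7,19,-1]]]'| grep -E 'pos|wr'; for i in 1 2; do python3 -m creep '[[[0,0,0,0,0,0.4,-1],[0,0,0,0,0,0.8,-1],[0,0,0,0,0,0.8,-1]]]'| grep -E 'pos|wr'; done
```

```text
[[0.591  0.1195 0.0997 0.0013]
 [0.5985 0.1378 0.0858 0.0004]]
[0.0991 0.1156]
ee_pos: [0.6173, -0.1436, 0.0931]
wrist_force: [0.9, 0.6, -0.5]
ee_pos: [0.6177, -0.1436, 0.0929]
wrist_force: [-0.0, 0.3, -0.9]
ee_pos: [0.6176, -0.1436, 0.0919]
wrist_force: [0.3, 0.8, -1.4]
```

```bash
python3 -m creep '[[[0,0,0,0,0,0.4,-1],[0,0,0,5,0,0.2,-1],[0,0,0,12,0,0.1,-1],[0,0,0,17,0,0.1,-1],[0,0,0,17,0,0.1,-1]]]'| grep -E 'pos|wr'; for i in 1 2 3 4; do python3 -m creep '[[[0,0,0,0.7,0,0,-1],[0,0,0,1.4,0,0,-1],[0,0,0,2,0,0,-1],[0,0,0,2,0,0,-1]]]'| grep -E 'pos|wr'; done
```

```text
ee_pos: [0.6143, -0.1259, 0.0917]
wrist_force: [-0.2, -0.0, 0.2]
ee_pos: [0.6139, -0.1249, 0.0918]
wrist_force: [0.0, 0.0, -0.1]
ee_pos: [0.6135, -0.1229, 0.0918]
wrist_force: [-0.1, 0.2, -1.1]
ee_pos: [0.6131, -0.1213, 0.0918]
wrist_force: [0.6, -1.9, -1.0]
ee_pos: [0.6129, -0.1207, 0.092]
wrist_force: [1.2, -4.9, -2.4]
```

```bash
for i in 1 2 3 4 5 6; do python3 -m creep '[[[0,0,0,0.7,0,0,-1],[0,0,0,1.4,0,0,-1],[0,0,0,2,0,0,-1]]]'| grep -E 'clock|pos|wr'; done
```

```text
clock: 29.62
ee_pos: [0.6127, -0.1205, 0.0921]
wrist_force: [2.4, -7.7, -4.9]
clock: 30.0
ee_pos: [0.6123, -0.1194, 0.0922]
wrist_force: [2.3, -7.7, -3.8]
clock: 30.38
ee_pos: [0.6118, -0.1175, 0.0922]
wrist_force: [1.4, -8.3, -3.6]
clock: 30.75
ee_pos: [0.6114, -0.1154, 0.0922]
wrist_force: [0.9, -9.8, -2.9]
clock: 31.12
ee_pos: [0.6109, -0.1134, 0.0921]
wrist_force: [1.5, -9.1, -3.5]
clock: 31.5
ee_pos: [0.6105, -0.1114, 0.0921]
wrist_force: [1.5, -7.9, -4.3]
```

```bash
python3 -m creep '[[[0,0,0,-12,0,-0.2,-1],[0,0,0,-30,0,-0.2,-1],[0,0,0,-32,0,-20,-1],[0,0,0,-16,0,-20,-1],[0,0,0,-16,0,-20,-1]]]'| grep -E 'pos|wr'; for i in 1 2 3; do python3 -m creep '[[[0,0,0,0,0,0.5,-1],[0,0,0,0,0,1,-1],[0,0,0,0,0,1,-1]]]'| grep -E 'clock|pos|wr'; done
```

```text
ee_pos: [0.6137, -0.1192, 0.112]
wrist_force: [-0.0, 0.4, -0.7]
clock: 32.5
ee_pos: [0.6133, -0.1232, 0.1106]
wrist_force: [0.1, 0.3, -0.6]
clock: 32.88
ee_pos: [0.6135, -0.123, 0.1098]
wrist_force: [-0.1, 0.0, -1.1]
clock: 33.25
ee_pos: [0.6135, -0.123, 0.1088]
wrist_force: [-0.7, -0.2, 0.1]
```

```bash
for i in 1 2 3; do python3 -m creep '[[[0,0,0,0,0,0.4,-1],[0,0,0,0,0,0.4,-1]]]'| grep -E 'clock|pos|wr';  python3 -c "
from h import *
print(r.read_state()['torque'])"; done
```

```text
clock: 33.5
ee_pos: [0.6135, -0.123, 0.1084]
wrist_force: [0.3, -0.2, -0.9]
[-0.01146608 -0.02310188 -0.0128199 ]
clock: 33.75
ee_pos: [0.6136, -0.123, 0.1083]
wrist_force: [0.0, 0.7, 0.7]
[0.04254106 0.13145457 0.05160634]
clock: 34.0
ee_pos: [0.6136, -0.123, 0.1078]
wrist_force: [-1.1, 0.5, 1.7]
[0.13032514 0.18289569 0.05849525]
```

```bash
python3 -m creep '[[[0,0,0,0,0,-30,-1],[0,0,0,-10,0,-55,-1],[0,0,0,-10,0,-55,-1]]]'| grep -E 'pos|wr'; python3 g.py 0.5563 0.1645 0.163 11.3
```

```text
ee_pos: [0.6168, -0.1343, 0.1644]
wrist_force: [0.6, -0.7, -0.6]
turn [ 0.23  0.12 -0.1 ] shift [304.88  -1.33   0.76] at [ 616.8  -134.31  164.41] 34.375
```

```bash
python3 -m creep '[[[0,0,0,60,0,1,-1],[0,0,0,120,0,1,-1],[0,0,0,180,-1,1,-1],[0,0,0,240,-1,1,-1],[0,0,0,304,-1,1,-1]]]'| grep -E 'pos|wr'; python3 -m creep '[[[0,0,0,0,0,30,-1],[0,0,0,0,0,51,-1],[0,0,0,0,0,51,-1],[0,0,0,0,0,51,-1]]]'| grep -E 'pos|wr'; python3 -c "
from h import *
print(r.read_state()['torque'])"; python3 g.py 0.5563 0.1645 0.108 11.3
```

```text
ee_pos: [0.5536, 0.1656, 0.1601]
wrist_force: [2.0, 0.0, -0.3]
ee_pos: [0.5554, 0.1635, 0.1106]
wrist_force: [0.4, 0.7, -0.9]
[-0.01742819  0.05958703 -0.03694745]
turn [-0.    0.   -0.04] shift [0.76 1.11 2.64] at [555.36 163.54 110.64] 35.5
```

```bash
for i in 1 2 3; do python3 -m creep '[[[0,0,0,0,0,0.5,-1],[0,0,0,0,0,1,-1],[0,0,0,0,0,1,-1]]]'| grep -E 'pos|wr';  python3 -c "
from h import *
print(r.read_state()['torque'])"; done
```

```text
ee_pos: [0.5555, 0.1637, 0.11]
wrist_force: [-0.4, -0.6, -1.2]
[ 0.00946975 -0.03886507  0.01849799]
ee_pos: [0.5553, 0.1637, 0.1086]
wrist_force: [-1.2, 0.4, -0.9]
[ 0.01472853 -0.02811326 -0.04520793]
ee_pos: [0.5553, 0.1637, 0.1076]
wrist_force: [0.0, 0.1, -0.4]
[ 0.00491536 -0.01544435  0.00596646]
```

```bash
for i in 1 2 3; do python3 -m creep '[[[0,0,0,0,0,0.5,-1],[0,0,0,0,0,0.5,-1]]]'| grep -E 'clock|pos|wr';  python3 -c "
from h import *
print(r.read_state()['torque'])"; done
```

```text
clock: 36.88
ee_pos: [0.5553, 0.1637, 0.1071]
wrist_force: [0.5, 0.4, -0.7]
[ 0.00431063 -0.01197032  0.00230809]
clock: 37.12
ee_pos: [0.5553, 0.1636, 0.1066]
wrist_force: [0.1, -0.5, -0.2]
[ 0.06230642 -0.00556034  0.01759025]
clock: 37.38
ee_pos: [0.5553, 0.1637, 0.1061]
wrist_force: [0.3, 0.2, -0.4]
[-0.02516547 -0.00524496 -0.04490779]
```

```bash
for i in 1 2 3; do python3 -m creep '[[[0,0,0,0,0,0.5,-1],[0,0,0,0,0,0.5,-1]]]'| grep -E 'clock|pos|wr';  python3 -c "
from h import *
print(r.read_state()['torque'])"; done
```

```text
clock: 37.62
ee_pos: [0.5553, 0.1637, 0.1056]
wrist_force: [0.1, 1.4, -1.3]
[-0.00700866  0.01796329  0.06296529]
clock: 37.88
ee_pos: [0.5554, 0.1637, 0.1054]
wrist_force: [-0.3, 0.3, 1.5]
[-0.03566078  0.10820505 -0.00370734]
clock: 38.12
ee_pos: [0.5554, 0.1638, 0.1048]
wrist_force: [0.2, 0.4, 1.3]
[-0.06342896  0.12797185 -0.0038468 ]
```

```bash
python3 -m creep '[[[0,0,0,0,0,-4,-1],[0,0,0,18.5,0.5,-4,-1],[0,0,0,18.5,0.5,5,-1],[0,0,0,18.5,0.5,11.5,-1],[0,0,0,18.5,0.5,11.5,-1]]]'| grep -E 'pos|wr'; for i in 1 2 ; do python3 -m creep '[[[0,0,0,0,0,0.6,-1],[0,0,0,0,0,0.6,-1]]]'| grep -E 'clock|pos|wr'; done
```

```text
ee_pos: [0.5517, 0.1815, 0.0923]
wrist_force: [-0.1, -0.7, -0.0]
clock: 39.0
ee_pos: [0.5523, 0.1815, 0.0926]
wrist_force: [-0.6, -0.8, -0.9]
clock: 39.25
ee_pos: [0.5522, 0.1819, 0.092]
wrist_force: [-1.2, -0.3, -0.7]
```

```bash
python3 -m creep '[[[0,0,0,0,0,0.4,-1],[0,0,0,-8,0,0.4,-1],[0,0,0,-16,0,0.4,-1],[0,0,0,-23,0,0.4,-1],[0,0,0,-23,0,0.4,-1]]]'| grep -E 'pos|wr'; for i in 1 2 3 4 5; do python3 -m creep '[[[0,0,0,-0.7,0,0,-1],[0,0,0,-1.4,0,0,-1],[0,0,0,-2,0,0,-1]]]'| grep -E 'clock|pos|wr'; done
```

```text
ee_pos: [0.5569, 0.1589, 0.0916]
wrist_force: [-0.6, 0.9, 1.5]
clock: 40.25
ee_pos: [0.5568, 0.1588, 0.0917]
wrist_force: [-2.3, 4.6, 2.0]
clock: 40.62
ee_pos: [0.5568, 0.1587, 0.0918]
wrist_force: [-2.9, 7.8, 3.0]
clock: 41.0
ee_pos: [0.5568, 0.1586, 0.0919]
wrist_force: [-3.5, 10.0, 4.4]
clock: 41.38
ee_pos: [0.5573, 0.1578, 0.092]
wrist_force: [-3.3, 11.5, 3.5]
clock: 41.75
ee_pos: [0.5581, 0.1555, 0.092]
wrist_force: [-2.2, 12.1, 2.6]
```

```bash
for i in 1 2 3; do python3 -m creep '[[[0,0,0,-0.7,0,0,-1],[0,0,0,-1.4,0,0,-1],[0,0,0,-2,0,0,-1]]]'| grep -E 'clock|pos|wr'; done; python3 -m creep '[[[0,0,0,12,0,-0.3,-1],[0,0,0,36,0,-0.3,-1],[0,0,0,42,0,-20,-1],[0,0,0,42,0,-75,-1],[0,0,0,42,0,-75,-1]]]'| grep -E 'clock|pos|wr'
python3 - <<'E'
from h import *
a,b=cam("top"),cam("scene"); save(a,"t6.png"); save(b,"s6.png")
a=a["image"][:,:,::-1];b=b["image"][:,:,::-1]
def cr(i,x,y,w):
    h=w*3//4; return cv2.resize(i[y:y+h,x:x+w],(400,300),interpolation=cv2.INTER_CUBIC)
cv2.imwrite("pics/m6.png",np.vstack([np.hstack([cr(a,228,200,40),cr(b,350,195,60)]),np.hstack([cr(a,308,175,40),cr(b,310,255,60)])]))
E
```

```text
clock: 42.12
ee_pos: [0.5586, 0.1535, 0.0919]
wrist_force: [-3.3, 11.2, 2.0]
clock: 42.5
ee_pos: [0.559, 0.1514, 0.0919]
wrist_force: [-2.5, 11.6, 2.1]
clock: 42.88
ee_pos: [0.5594, 0.1494, 0.0919]
wrist_force: [-2.8, 10.0, 3.0]
clock: 43.5
ee_pos: [0.555, 0.1843, 0.1706]
wrist_force: [0.4, 0.6, -0.8]
```

View pics/m6.png

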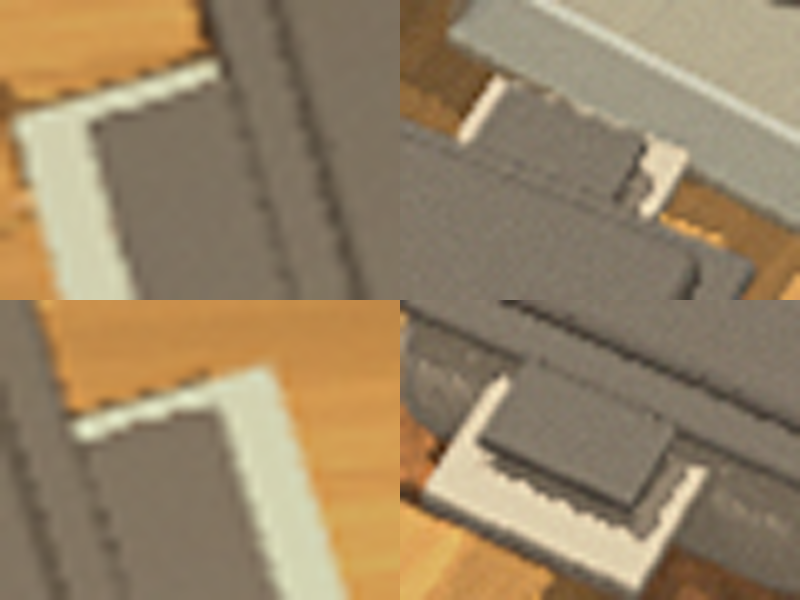

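```bash
python3 - <<'E'
from h import *
np.set_printoptions(precision=4,suppress=True)
ct,cs=cam("top"),cam("scene")
A=lambda p,s,o:np.array(p,float)*s+np.array(o)-0.5+s/2
t=np.r_[A([(92,125),(12,118)],.1,(228,200)),A([(216,110),(272,68)],.1,(308,175))]
s=np.r_[A([(243,137),(290,150)],.15,(350,195)),A([(232,206),(235,293)],.15,(310,255))]
T=tri(ct,t,cs,s); print(T)
# rim of lid: correlate scene patches before/after for vertical shift
g=lambda n:cv2.cvtColor(cv2.imread("pics/"+n),cv2.COLOR_BGR2GRAY).astype(np.float32)
a,b,c=g("scene0.png"),g("s4.png"),g("s6.png")
# patches: right tab outer edge ; left back rim + corner
for nm,(x,y,w,h) in dict(right=(322,268,24,20),left=(368,208,22,16)).items():
    for m,n,i,j in ((a,c,0,6),(b,c,4,6),(a,b,0,4)):
        P=cv2.resize(m[y:y+h,x:x+w],None,fx=8,fy=8,interpolation=cv2.INTER_CUBIC); S=cv2.resize(n[y-6:y+h+6,x-4:x+w+4],None,fx=8,fy=8,interpolation=cv2.INTER_CUBIC)
        R=cv2.matchTemplate(S,P,cv2.TM_CCOEFF_NORMED); _,v,_,l=cv2.minMaxLoc(R); print(nm,i,j,v,l[0]/8-4,l[1]/8-6)
for X in ([.591,.1195,.1],[.627,-.075,.1]): print(proj(cs,[X,[X[0],X[1],X[2]+.005]]))
E
python3 g.py 0.563 -0.32 0.17 -21.7
```

```text
[[ 0.5905  0.1195  0.1026  0.0004]
 [ 0.5985  0.1378  0.0858  0.0004]
 [ 0.6285 -0.0742  0.0986  0.0006]
 [ 0.6414 -0.088   0.0822  0.0002]]
right 0 6 0.8890875577926636 -0.25 -0.625
right 4 6 0.9535096287727356 -0.125 -0.5
right 0 4 0.9728694558143616 0.0 -0.375
left 0 6 0.7410206198692322 -0.125 -2.75
left 4 6 0.9096664190292358 -0.125 -0.625
left 0 4 0.8500006794929504 -0.125 -1.25
[[386.1606 216.022 ]
 [386.4238 214.4671]]
[[343.3659 284.9521]
 [343.4726 283.5189]]
turn [-0.13  0.11 32.95] shift [-496.69  -86.16   -4.06] at [550.58 183.94 165.11] 43.7
```

Both ends read about 10.5 mm (left 10.8, right 10.4) and level, so the prying is finished. Now the wedge goes back to the board.

```bash
python3 -m creep '[[[0,0,0,-60,-10,-3,-1],[0,0,0,-120,-20,-3,-1],[0,0,0,-180,-30,-3,-1],[0,0,0,-240,-40,-3,-1],[0,0,5,-300,-50,-3,-1]]]'| grep -E 'pos|wr'; python3 -m creep '[[[0,0,9,-60,-11,0,-1],[0,0,18,-120,-22,0,-1],[0,0,28,-180,-33,0,-1],[0,0,28,-197,-36,0,-1],[0,0,28,-197,-36,0,-1]]]'| grep -E 'pos|wr'; python3 g.py 0.5638 -0.3173 0.035 -21.7
```

```text
ee_pos: [0.5601, -0.121, 0.1681]
wrist_force: [0.1, -0.4, -0.2]
ee_pos: [0.5456, -0.3198, 0.1681]
wrist_force: [-0.1, 1.4, -1.2]
turn [-0.15  0.03 -0.14] shift [  9.17  16.28 133.09] at [ 545.64 -319.82  168.14] 44.95
```

```bash
python3 -m creep '[[[0,0,0,9,16,40,-1],[0,0,0,9,16,90,-1],[0,0,0,9,16,125,-1],[0,0,0,9,16,135,-1],[0,0,0,9,16,135,-1]]]'| grep -E 'pos|wr'; for i in 1 2 3; do python3 -m creep '[[[0,0,0,0,0,1,-1],[0,0,0,0,0,2,-1],[0,0,0,0,0,2,-1]]]'| grep -E 'clock|pos|wr'; done
```

```text
ee_pos: [0.5658, -0.3149, 0.0344]
wrist_force: [-0.0, 0.0, -0.4]
clock: 45.95
ee_pos: [0.5656, -0.3167, 0.0333]
wrist_force: [0.0, 0.7, -0.6]
clock: 46.32
ee_pos: [0.5651, -0.3164, 0.0304]
wrist_force: [0.3, 1.3, -1.1]
clock: 46.7
ee_pos: [0.5651, -0.3164, 0.0284]
wrist_force: [-0.2, 0.5, -1.0]
```

```bash
for i in 1 2 3; do python3 -m creep '[[[0,0,0,0,0,0.5,-1],[0,0,0,0,0,1,-1],[0,0,0,0,0,1,-1]]]'| grep -E 'clock|pos|wr'; done
```

```text
clock: 47.08
ee_pos: [0.5652, -0.3164, 0.0275]
wrist_force: [-1.1, -0.6, -0.9]
clock: 47.45
ee_pos: [0.5652, -0.3164, 0.0264]
wrist_force: [0.2, 0.3, -0.5]
clock: 47.82
ee_pos: [0.5652, -0.3165, 0.0255]
wrist_force: [0.2, -0.5, -0.3]
```

```bash
python3 -m creep '[[[0,0,0,0,0,0.5,-1],[0,0,0,0,0,0.5,-1]]]'| grep -E 'pos|wr'; python3 -m creep '[[[0,0,0,0,0,0,0.6],[0,0,0,0,0,0,0.6],[0,0,0,0,0,0,1],[0,0,0,0,0,0,1],[0,0,0,0,0,0,1]]]'| grep -E 'grip|pos|wr'; python3 -m creep '[[[0,0,0,0,0,-10,1],[0,0,0,0,0,-40,1],[0,0,0,0,0,-100,1],[0,0,0,0,0,-150,1],[0,0,0,0,0,-150,1]]]'| grep -E 'grip|pos|wr'; python3 g.py 0.40 -0.45 0.2 -40
```

```text
ee_pos: [0.5652, -0.3165, 0.0255]
wrist_force: [-1.2, 1.4, 3.5]
ee_pos: [0.5652, -0.3164, 0.025]
wrist_force: [-0.7, -0.2, -0.7]
grip_width: 0.997
grip_force: 0.0
ee_pos: [0.5676, -0.3189, 0.1808]
wrist_force: [0.4, -0.1, -0.4]
grip_width: 1.0
grip_force: 0.0
turn [ 0.58 -0.05 18.25] shift [-183.85 -106.89  -20.14] at [ 567.58 -318.92  180.82] 49.325
```

```bash
python3 -m creep '[[[0,0,5,-40,-30,-20,1],[0,0,10,-90,-60,-20,1],[0,0,18,-140,-90,-20,1],[0,0,18,-184,-107,-20,1],[0,0,18,-184,-107,-20,1]]]'| grep -E 'clock|pos|wr'
python3 - <<'E'
from h import *
a,b=cam("top"),cam("scene")
a=a["image"][:,:,::-1];b=b["image"][:,:,::-1]
def cr(i,x,y,w):
    h=w*3//4; return cv2.resize(i[y:y+h,x:x+w],(400,300),interpolation=cv2.INTER_CUBIC)
cv2.imwrite("pics/m7.png",np.vstack([np.hstack([cr(a,380,170,130),cr(b,145,295,170)]),np.hstack([cr(a,80,130,280),cr(b,285,165,180)])]))
E
```

```text
clock: 49.95
ee_pos: [0.3927, -0.451, 0.1952]
wrist_force: [0.2, 0.6, -0.2]
```

View pics/m7.png

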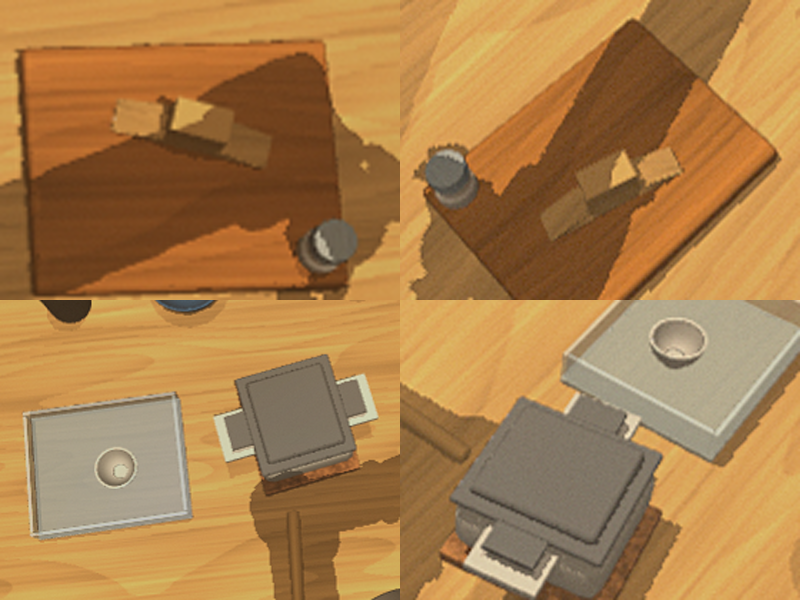

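The wedge lies flat on the board, the pot and bowl are still in place, and the lid is raised and level.

```bash
python3 -c "
from cell import r
print(r.sign_off())"
```

```text
the job is handed in; nothing more can be done
None
```

The job is handed in at about 50 s: the lid is freed and level, with gaps measured by camera at 10.8 mm (left) and 10.4 mm (right), good to about 1 mm; by my estimates the ends never differed by more than about 4 mm, the wedge lies flat on the board, and the pepper pot and small bowl look unmoved.

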